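# Hang the ink strainer in its bayonet collar

## Robot

A 6-joint arm with a two-finger parallel gripper is mounted at the origin on the work surface. World frame = base frame: x ahead of the robot, y to its left, z up, the work surface at z = 0. Lengths are in m, angles in rad, forces in N, time in s.
With the tool pointing down it reaches from about 0.275 to 0.825 m from the base axis. Payload 4.9 kg.
Tool frame: the origin (TCP) lies at the very end of the fingers, on their centre line; the grasp point (between the pads) lies 19 mm behind it; z points along the fingers, y is the line along which they close (so a half turn about z gives the same grasp; the last joint's range is limited). The gripper opens to 85 mm and grips with 20 to 120 N. Pads are 22 mm wide; open, the fingers measure 114 mm over their backs; the gripper's body (76 mm by 85 mm) begins 54 mm behind the grasp point. The pads swing forward as they close: fully open they stand 13 mm farther back than shut.
Start: joints at [-1.372, 0.326, -0.193, 1.052, 0, 1.437], TCP at [0.18, -0.52, 0.231] pointing down, gripper open.
Joint ranges: [-2.65, 2.65], [-0.97, 1.79], [-1.3, 1.35], [-1.93, 2.1], [-1.47, 1.37], [-3.14, 3.14]. Speed limits (rad/s): [2.57, 2.57, 3.14, 3.14, 3.14, 3.14].

## Interface

Orientations are given as a unit quaternion [x, y, z, w].
In Python, from workcell import arm, capture, nets gives the robot as it stands.
- The arm moves only by the tool apply_moves, never from a script. Its argument "deltas" is a list of rows, each an object of numbers: "fingers": the gripper command: -1 is shut, 1 is fully open, values between are in proportion; "dx", "dy", "dz": the shift along the tool's x, y, z in m; "wx", "wy", "wz": the turn, a rotation vector about the tool's x, y, z in rad. In form: [{"fingers": .., "dx": .., "dy": .., "dz": .., "wx": .., "wy": .., "wz": ..}, ...]. A call has exactly 10 rows; each row shifts and turns the commanded pose from where the row before left it, along the tool's axes as they then stand; what a row does not reach is not made up. A row lasts 1/10 s, in which the tool goes at most 50 mm and 8.59 degrees, less where a joint would pass 70% of its speed; a pose out of reach is approached as far as the arm can. A call is refused whole if a number of a shift passes 0.05 or a number of a turn 0.15, either way. A call with a gripper value outside its range is refused whole. The fingers move at their own pace and stop on an object; "grip_force" is the grip in N (left out, the last holds). Time passes only in rows, so rows that do not move let the fingers close, or fill a call up. It gives the time, the measured TCP pose, the force, the opening and the grip force at its end, in the units of the state.
- arm.read_state(): the state, without advancing time (a new reading comes with each control period).
- capture(name): name is "scene" or "top"; returns a dict with "img" (400x640x3 uint8, red, green, blue), "range_z" (400x640 float32, m along the optical axis (not along the pixel's ray), 0 where there is no reading), "fx", "fy", "cx", "cy" (pixels), "camera_from_world" (4x4, takes a point from world to camera coordinates). Camera axes: x right, y up, looking along -z (the intrinsics and any distortion apply to the point x, -y, -z); pixel columns grow to the right and rows downward; lengths in m; the calibration is good to about 2 mm. A picture is of the moment at which its call begins.
- arm.job_done(): hands the job in; it is judged then, once.
Trained networks look in a picture, given as the dict that the camera call returned (one of the last four; its "shot" number tells which), for a name from the list of things; names that differ only in an ending like _2 or _b are one class to them, and where a whole thing is asked for, a point or a joint stands for the part that bears it (a point fixed in the world has none). Each returns a list of dicts, best first, with "score" (0 to 1); they miss things now and then, are a little off and sometimes report something else, mostly with a low value. They report only what shows in the picture. A call takes as long as a camera call. They do not tell look-alikes from the thing itself.
- nets.silhouettes(picture, label): "mask" (400x640 bool, what is visible of it) and "rect" ([left, top, right, bottom] in pixels, round what is visible of it).
The state is a dict: "clock": time; "joint_positions": joint angles; "qd": joint speeds; "joint_torque": joint torques, N m; "tool_pos": TCP position; "orientation": TCP orientation; "contact_force": force on the tool from outside, world axes, zero at the start; "moment": the same for the moment, N m; "opening": finger opening in m; "grip_force": force on a finger pad.
Only numpy, scipy, OpenCV 4.12 (cv2) and the standard library are available. Lean on these libraries where they do the work, as an engineer would, in place of code of your own. Each camera call takes 0.05 s, during which the arm holds its last target. There are 200 camera calls.

## Task

Pick up the ink strainer by its handle, hang it in the mouth of the ink pot with its two lugs passed down through the two gaps of the collar, and twist it gently until both lugs drop into the locking notches under the rim. Then let go of it, locked and upright. Do not force it and leave the other things on the bench alone.

Things in the scene. Friction and masses are not known exactly. Their poses are not given: they have to be found in the camera images.
- strainer: Loose aluminium strainer basket, 0.2 to 0.45 kg, standing on the bench, 116 mm high. Origin: centre of its underside, z up. Round wall 76 mm in diameter from 40 mm height to the open top at 80 mm, tapering below to 58 mm at the underside. Two lugs stick out along its +x and -x, right below the ends of the handle bar. Half a turn about z is the same. Its weight lies low, so it hangs upright.
- strainer_grip (a point): Middle of the black handle bar, 108 mm above the underside; axes as the strainer's. The bar runs along x: 73 mm long, 20 mm wide (y), 16 mm high, on two posts 33 mm from the axis. Pinch it here across y from above; fingertips 19 mm below this point still clear the basket's top edge by 9 mm.
- strainer_lugs (a point): Point on the strainer's axis level with the lugs' centre line, 62 mm above the underside and 46 mm below strainer_grip; axes as the strainer's. The lugs are round steel pins of 8 mm diameter that reach 50 mm from the axis.
- pot: Fixed grey ink pot, 140 mm diameter at the foot, 127 mm high, on the bench. Origin: centre of its underside, z up. Its mouth is a rigid steel collar with a bore of 82 mm diameter (3 mm room around the strainer). Its rim, 4 mm thick, has two gaps, at +x and -x, 14 to 16 mm wide, reaching 56 mm from the axis, that let the lugs pass. Pressing or twisting with over 25 N spoils it.
- pot_mouth (a point): Centre of the bore at the rim's top face, 127 mm above the bench; axes as the pot's (x through the two gaps). A lug resting on the ledge has its centre 13 mm below this, a lug home in its notch 18 mm below. A press of 3 to 8 N while turning is enough to feel the drop.
- pot_ledge (a point): Centre of the bore at the level ledge, 17 mm below the rim's top, on which lugs put through the gaps rest and slide. It has two notches half a turn apart, 5 mm deep, floor 6 mm wide, flanks sloping 28 degrees, hidden below the rim: clockwise (from above) of the gaps by 28 to 78 degrees, different each time, to be felt. Turning on past a notch drives the lugs out again.
- ink_tin: Bystander: loose ink tin, 80 mm diameter, 85 mm high; origin at the centre of its underside.
- wash_bottle: Bystander: loose white wash bottle, 60 mm diameter, 150 mm high; origin at the centre of its underside.
- ink_knife: Bystander: loose ink knife (spatula) lying flat on the bench.
- tape_core: Bystander: loose cardboard disc, 90 mm diameter, 30 mm high; origin at the centre of its underside.
There are look-alikes about, which are no part of the job. Leave any blue or green look-alike of the strainer alone.

How it is judged:
On the way, in this order (a step that is already met when the one before it is completed fails the run):
1. the lugs are down through the gaps, below the rim (z of strainer_lugs in the frame of pot_mouth below -0.009 m and horizontal distance between strainer_lugs and pot_mouth below 0.006 m), for 0.1 s.
2. the strainer is turned so that the lugs are under the rim (z of strainer_lugs in the frame of pot_mouth below -0.009 m and angle between the x axis of strainer and the x axis of pot, either way round above 0.3 rad), for 0.1 s.
At the end, for the whole second after the job is handed in: Both lugs lie in the notches: their centre line is 16.6 to 20.5 mm below the rim's top (18 when home), within 5 mm of the bore's axis, turned more than 17 degrees from the gaps, the strainer upright within 5 degrees, at rest and let go (z of strainer_lugs in the frame of pot_mouth between -0.0205 and -0.0166 m and horizontal distance between strainer_lugs and pot_mouth below 0.005 m and angle between the x axis of strainer and the x axis of pot, either way round above 0.3 rad and angle between strainer's own z axis and vertical below 0.09 rad and linear speed of strainer below 0.01 m/s and contact force between the fingers and strainer below 0.1 N); the robot touches nothing.
It fails at once if the strainer is pressed or twisted against the pot with more than 25 N (contact force between strainer and pot above 25 N).
It fails at once if the ink tin is pushed away by more than 20 mm (distance of ink_tin from where it was at the start of the episode above 0.02 m).
It fails at once if the wash bottle is pushed away by more than 20 mm (distance of wash_bottle from where it was at the start of the episode above 0.02 m).
It fails at once if the ink knife is pushed away by more than 20 mm (distance of ink_knife from where it was at the start of the episode above 0.02 m).
It fails at once if the tape core is pushed away by more than 20 mm (distance of tape_core from where it was at the start of the episode above 0.02 m).
It also fails if it takes over 69 s, if anything falls off the work surface, if the arm or the gripper's body presses on something with over 40 N, if the wrist force passes 120 N, or if a joint passes its speed limit or range.

## Working session

There is one attempt and no reset: what is moved stays moved. The work goes in short steps, Python scripts to look and compute and a tool call to move; the robot and the scene stay as the last step left them, time stands still between calls to the robot, and variables do not carry over. Pictures are saved under pics/ and viewed, at most 10 in all, crops included, and the job is handed in when it is done.

Besides the shell and the picture viewer there is one more tool, called as name(argument=value, ...), one argument or row to a line, values as JSON. apply_moves: Moves the arm, as the interface text tells. Its arguments: {"type":"object","properties":{"deltas":{"type":"array","items":{"type":"object","properties":{"fingers":{"type":"number"},"dx":{"type":"number"},"dy":{"type":"number"},"dz":{"type":"number"},"wx":{"type":"number"},"wy":{"type":"number"},"wz":{"type":"number"}}}},"grip_force":{"type":"number"}},"required":["deltas"]}

```bash
mkdir -p pics; cat > h.py <<'E'
import numpy as np, cv2
from workcell import arm, capture, nets
def world(c, mask=None):
    z=c["range_z"]; v,u=np.nonzero((z>0)&(mask if mask is not None else True))
    d=z[v,u]; p=np.stack([(u-c["cx"])/c["fx"]*d, -(v-c["cy"])/c["fy"]*d, -d, np.ones_like(d)])
    return (np.linalg.inv(c["camera_from_world"])@p)[:3].T, u, v
def save(n,img): cv2.imwrite("pics/"+n, cv2.cvtColor(img,cv2.COLOR_RGB2BGR))
E
python3 - <<'E'
from h import *
a=capture("scene");b=capture("top")
save("s0.png",a["img"]);save("t0.png",b["img"])
for nm,c in (("scene",a),("top",b)):
  print(nm,c["fx"],c["fy"],c["cx"],c["cy"],[k for k in c])
  for l in ("strainer","pot","ink_tin","wash_bottle","ink_knife","tape_core"):
    for r in nets.silhouettes(c,l):
      P,u,v=world(c,r["mask"])
      print(l,round(r["score"],2),r["rect"],P.shape[0],np.median(P,0).round(3) if len(P) else "", P.max(0).round(3) if len(P) else "")
print(arm.read_state())
E
```

```text
scene 519.8562104859722 519.8562104859722 319.11619150172356 202.46513675850662 ['img', 'range_z', 'fx', 'fy', 'cx', 'cy', 'camera_from_world', 'shot']
strainer 0.97 [316.4, 150.4, 341.6, 188.9] 527 [ 0.436 -0.149  0.069] [ 0.474 -0.117  0.121]
strainer 0.92 [290.5, 133.1, 315.9, 172.0] 636 [ 0.445 -0.282  0.062] [ 0.489 -0.25   0.122]
strainer 0.69 [273.6, 164.3, 302.2, 197.7] 752 [ 0.58  -0.187  0.06 ] [ 0.617 -0.161  0.122]
strainer 0.63 [306.3, 179.6, 335.8, 218.9] 714 [ 0.542 -0.052  0.063] [ 0.58  -0.022  0.123]
pot 0.61 [362.7, 218.6, 417.0, 282.0] 2868 [0.535 0.249 0.094] [0.586 0.301 0.134]
pot 0.17 [436.3, 297.1, 473.5, 330.7] 1020 [0.509 0.472 0.03 ] [0.548 0.512 0.038]
ink_tin 0.95 [299.5, 258.5, 325.7, 297.1] 991 [0.746 0.19  0.076] [0.775 0.212 0.092]
wash_bottle 0.88 [237.2, 186.2, 258.1, 234.3] 673 [ 0.758 -0.127  0.081] [ 0.781 -0.111  0.156]
wash_bottle 0.23 [249.7, 131.4, 267.0, 181.0] 415 [ 0.576 -0.382  0.006] [ 0.634 -0.316  0.029]
wash_bottle 0.17 [362.9, 216.7, 418.1, 284.6] 2920 [0.534 0.248 0.092] [0.586 0.301 0.134]
ink_knife 0.78 [248.6, 130.4, 269.0, 180.
[... 1118 characters left out ...]
.7, 'joint_positions': array([-1.37220428e+00,  3.26174980e-01, -1.92577478e-01,  1.05203126e+00,
       -5.68778278e-06,  1.43662073e+00]), 'qd': array([-0.00066866, -0.00012583,  0.0006303 ,  0.00041125,  0.00090856,
       -0.00158371]), 'joint_torque': array([-2.29346197e-04, -4.43199813e+01,  2.62711877e+01,  9.52930168e-04,
       -1.86547632e-04,  7.24712450e-07]), 'tool_pos': array([ 0.17968846, -0.51983812,  0.23130304]), 'orientation': array([ 9.86190115e-01,  1.65617199e-01, -2.63932131e-06,  6.39509164e-06]), 'contact_force': array([ 0.24413492,  0.09526541, -0.56268027]), 'moment': array([ 0.02987562,  0.01856235, -0.06745193]), 'grip_force': 0.0, 'opening': 0.08516225046100721}
```

```bash
python3 - <<'E'
from h import *
a=cv2.imread("pics/s0.png");b=cv2.imread("pics/t0.png")
A=cv2.resize(a[120:300,230:430],None,fx=3,fy=3,interpolation=cv2.INTER_CUBIC);B=cv2.resize(b[180:280,340:430],(400,444),interpolation=cv2.INTER_CUBIC)
cv2.imwrite("pics/A.png",A)
cv2.imwrite("pics/B.png",cv2.resize(b[140:290,190:430],(800,500),interpolation=cv2.INTER_CUBIC))
E
```

```text
(no output)
```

View pics/A.png

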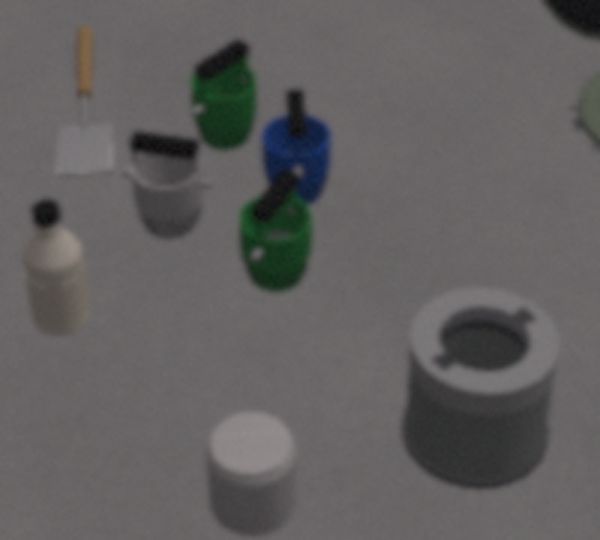

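View pics/B.png

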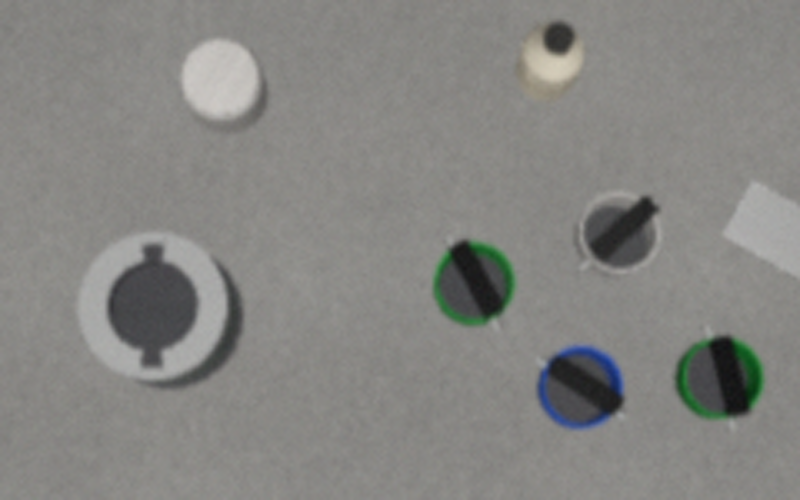

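Image shows four strainer-like things (scene px): aluminium (287,181), green (303,152), blue (329,170), green (321,199). The task one is the plain aluminium at (287,181); the pot is at (390,250) with its two gaps clearly visible.

```bash
cat >> h.py <<'E'
def plane(c,u,v,z):
    M=np.linalg.inv(c["camera_from_world"]); o=M[:3,3]
    d=np.stack([(np.asarray(u,float)-c["cx"])/c["fx"],-(np.asarray(v,float)-c["cy"])/c["fy"],-np.ones(np.shape(u))])
    d=M[:3,:3]@d; return (o[:,None]+d*((z-o[2])/d[2]))[:2].T
def avg(name,n=4):
    cs=[capture(name) for _ in range(n)]; c=cs[-1]; c["g"]=np.mean([k["img"].astype(float) for k in cs],0).mean(2); return c
def ortho(c,x0,x1,y0,y1,z,s=0.0005):
    "resampled view of plane z: rows along -x, cols along -y"
    X,Y=np.meshgrid(np.arange(x1,x0,-s),np.arange(y1,y0,-s),indexing='ij')
    p=np.stack([X.ravel(),Y.ravel(),np.full(X.size,z),np.ones(X.size)]); q=c["camera_from_world"]@p
    u=c["cx"]+c["fx"]*q[0]/-q[2]; v=c["cy"]+c["fy"]*q[1]/q[2]
    return cv2.remap(c["g"].astype(np.float32),u.reshape(X.shape).astype(np.float32),v.reshape(X.shape).astype(np.float32),cv2.INTER_CUBIC),X,Y
def bar(c,x,y,z=0.116,r=0.055,th=None):
    g,X,Y=ortho(c,x-r,x+r,y-r,y+r,z)
    if th is None: th=(np.percentile(g,2)+60)/2
    n,l,st,ce=cv2.connectedComponentsWithStats((g<th).astype(np.uint8)); k=1+np.argmax(st[1:,4]); m=l==k
    P=np.stack([X[m],Y[m]],1).astype(np.float32); rc=cv2.minAreaRect(P*1000); w=P-P.mean(0); e,V=np.linalg.eigh(w.T@w)
    return P.mean(0),np.degrees(np.arctan2(V[1,1],V[0,1])),rc,g,m
E
python3 - <<'E'
from h import *
for n in("top","scene"):
    c=avg(n,3)
    p,a,rc,g,m=bar(c,0.582,-0.2)
    print(n,"bar",p,a,rc,np.percentile(g,[1,5,10,30,50,90]).round())
    g2,X,Y=ortho(c,.45,.6,.16,.33,.127)
    print(np.percentile(g2,[1,5,20,50,90]).round())
    cv2.imwrite(f"pics/o_{n}.png",np.hstack([cv2.resize(np.clip(g*1.3,0,255),(300,300)),cv2.resize(np.clip(g2*1.3,0,255),(340,300))]).astype(np.uint8))
A,B=[cv2.imread(f"pics/o_{n}.png") for n in("top","scene")]
cv2.imwrite("pics/o.png",np.vstack([A,B]))
E
```

```text
top bar [ 0.5760582  -0.20123674] 130.07425 ((577.1119995117188, -202.11456298828125), (18.306468963623047, 68.04295349121094), 39.70991897583008) [ 38.  41.  56. 120. 134. 141.]
[ 66.  72.  78. 137. 169.]
scene bar [ 0.5818011  -0.19481693] 127.116875 ((582.1634521484375, -195.31732177734375), (27.23265266418457, 68.23511505126953), 37.87498474121094) [ 18.  22.  28.  68.  88. 105.]
[ 39.  49.  55. 102. 120.]
```

View pics/o.png

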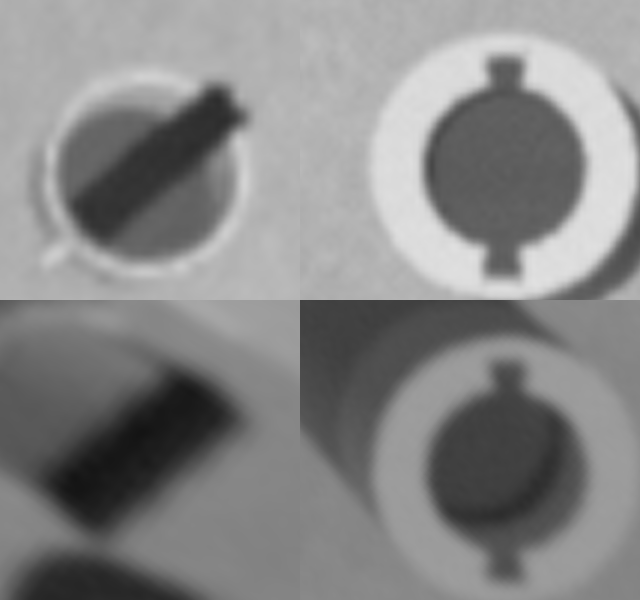

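The ortho crops confirm the choice: black bar on a plain aluminium basket (lug at lower left), and the pot's gaps at roughly ±x world. Fitting models in both cameras now.

```bash
cat >> h.py <<'E'
from scipy.optimize import minimize, least_squares
def proj(c,P):
    q=c["camera_from_world"]@np.c_[P,np.ones(len(P))].T
    return np.stack([c["cx"]+c["fx"]*q[0]/-q[2], c["cy"]+c["fy"]*q[1]/q[2]],1)
def fitbar(c,x,y,yaw,zc=0.108,th=None):
    S=6; uv=proj(c,np.array([[x,y,zc]]))[0].astype(int); h=28; u0,v0=uv-h
    g=cv2.resize(c["g"][v0:v0+2*h,u0:u0+2*h].astype(np.float32),None,fx=S,fy=S,interpolation=cv2.INTER_CUBIC)
    def hull(p):
        ca,sa=np.cos(p[2]),np.sin(p[2])
        C=np.array([[p[0]+a*ca-b*sa,p[1]+a*sa+b*ca,zc+d] for a in(-.0365,.0365) for b in(-.01,.01) for d in(-.008,.008)])
        q=(proj(c,C)-[u0,v0]+.5)*S-.5
        m=np.zeros(g.shape,np.float32); cv2.fillConvexPoly(m,np.round(cv2.convexHull(q.astype(np.float32))*16).astype(np.int32),1,shift=4)
        return m
    def cost(p):
        m=cv2.GaussianBlur(hull(p),(0,0),S*.7); 
        k=cv2.dilate(hull(p),np.ones((31,31)))>0
        A=np.stack([m[k],np.ones(k.sum())],1); s,r,_,_=np.linalg.lstsq(A,g[k],rcond=None)
        return r[0]/k.sum()/max(-s[0],1)**2
    b=None
    for dy in(-.2,0,.2):
        o=minimize(cost,[x,y,yaw+dy],method="Nelder-Mead",options=dict(initial_simplex=[[x,y,yaw+dy],[x+.006,y,yaw+dy],[x,y+.006,yaw+dy],[x,y,yaw+dy+.1]],xatol=1e-5,fatol=1e-7))
        if b is None or o.fun<b.fun:b=o
    return b.x,b.fun
def fitpot(c,x=.525,y=.24):
    r=.062; g,X,Y=ortho(c,x-r,x+r,y-r,y+r,.127)
    R=np.hypot(X-x,Y-y)
    n,T=cv2.threshold(np.clip(g,0,255).astype(np.uint8),0,1,cv2.THRESH_BINARY_INV|cv2.THRESH_OTSU)
    k,l,st,ce=cv2.connectedComponentsWithStats(T); m=l==l[g.shape[0]//2,g.shape[1]//2]
    cs=cv2.findContours(m.astype(np.uint8),cv2.RETR_EXTERNAL,cv2.CHAIN_APPROX_NONE)[0]; ct=max(cs,key=len)[:,0]
    P=np.stack([X[ct[:,1],ct[:,0]],Y[ct[:,1],ct[:,0]]],1)
    f=lambda q,P:np.hypot(P[:,0]-q[0],P[:,1]-q[1])-q[2]
    q=np.array([x,y,.041]); 
    for i in range(4):
        Q=P[abs(f(q,P))<(.006 if i<2 else .002)]; q=least_squares(f,q,args=(Q,),loss="soft_l1",f_scale=.0005).x
    rr=np.hypot(X-q[0],Y-q[1]); gm=m&(rr>.0445)&(rr<.054)
    t=np.arctan2(Y-q[1],X-q[0])[gm]; 
    return q, .5*np.angle(np.exp(2j*t).mean()), [np.c_[X[gm&s],Y[gm&s]].mean(0) for s in (X>q[0],X<q[0])]
E
python3 - <<'E'
from h import *
for n in("top","scene"):
    c=avg(n,3); print(n,np.linalg.inv(c["camera_from_world"])[:3,3])
    print(fitbar(c,.579,-.199,np.radians(128)))
    q,a,s=fitpot(c);print("pot",q,a,s, np.arctan2(*(s[0]-s[1])[::-1]))
E
```

```text
top [0.38150886 0.0161688  1.61128972]
(array([ 0.57782577, -0.20334807,  2.27047534]), np.float64(0.09882699028253115))
pot [0.51647204 0.22827987 0.04028865] -0.017583381348799717 [array([0.56544222, 0.22745146]), array([0.46770382, 0.22916879])] -0.01756883039745665
scene [1.24330733 0.91928758 1.13172999]
(array([ 0.57820937, -0.20341225,  2.19552886]), np.float64(0.0522191057433209))
pot [0.51562344 0.22776951 0.0397287 ] -0.015621721436392458 [array([0.56426746, 0.22618842]), array([0.46728586, 0.2276101 ])] -0.014658244450786758
```

```bash
cat >> h.py <<'E'
def tool():
    s=arm.read_state(); q=s["orientation"]; x,y,z,w=q
    return s, np.array(s["tool_pos"]), np.arctan2(2*(x*y+z*w),1-2*(y*y+z*z))
def plan(d,dyaw,n,th):
    import json
    d=np.array(d)/n
    for i in range(n):
        c,s=np.cos(th),np.sin(th); ex=c*d[0]+s*d[1]; ey=s*d[0]-c*d[1]
        print('{"dx":%.4f,"dy":%.4f,"dz":%.4f,"wz":%.4f}'%(ex,ey,-d[2],-dyaw/n),end=",")
        th+=dyaw/n
    print()
E
python3 - <<'E'
from h import *
s,p,t=tool();print(p,t,s["clock"])
plan(np.array([.578,-.2034,.2])-p,2.235-t,20,t)
E
```

```text
[ 0.17968343 -0.51982048  0.23126769] 0.33278735524169906 1.3
{"dx":0.0240,"dy":-0.0084,"dz":0.0016,"wz":-0.0951},{"dx":0.0247,"dy":-0.0061,"dz":0.0016,"wz":-0.0951},{"dx":0.0252,"dy":-0.0038,"dz":0.0016,"wz":-0.0951},{"dx":0.0254,"dy":-0.0014,"dz":0.0016,"wz":-0.0951},{"dx":0.0254,"dy":0.0011,"dz":0.0016,"wz":-0.0951},{"dx":0.0252,"dy":0.0035,"dz":0.0016,"wz":-0.0951},{"dx":0.0248,"dy":0.0059,"dz":0.0016,"wz":-0.0951},{"dx":0.0241,"dy":0.0082,"dz":0.0016,"wz":-0.0951},{"dx":0.0232,"dy":0.0104,"dz":0.0016,"wz":-0.0951},{"dx":0.0221,"dy":0.0126,"dz":0.0016,"wz":-0.0951},{"dx":0.0208,"dy":0.0146,"dz":0.0016,"wz":-0.0951},{"dx":0.0193,"dy":0.0165,"dz":0.0016,"wz":-0.0951},{"dx":0.0177,"dy":0.0183,"dz":0.0016,"wz":-0.0951},{"dx":0.0159,"dy":0.0199,"dz":0.0016,"wz":-0.0951},{"dx":0.0139,"dy":0.0213,"dz":0.0016,"wz":-0.0951},{"dx":0.0118,"dy":0.0225,"dz":0.0016,"wz":-0.0951},{"dx":0.0096,"dy":0.0235,"dz":0.0016,"wz":-0.0951},{"dx":0.0073,"dy":0.0244,"dz":0.0016,"wz":-0.0951},{"dx":0.0050,"dy":0.0249,"dz":0.0016,"wz":-0.0951},{"dx":0.0026,"dy":0.0253,"dz":0.0016,"wz":-0.0951},
```

apply_moves(
  deltas=[
    {"fingers":1,"dx":0.024,"dy":-0.008,"dz":0,"wz":-0.095},
    {"fingers":1,"dx":0.025,"dy":-0.006,"wz":-0.095},
    {"fingers":1,"dx":0.025,"dy":-0.004,"wz":-0.095},
    {"fingers":1,"dx":0.025,"dy":-0.001,"wz":-0.095},
    {"fingers":1,"dx":0.025,"dy":0.001,"wz":-0.095},
    {"fingers":1,"dx":0.025,"dy":0.0035,"wz":-0.095},
    {"fingers":1,"dx":0.025,"dy":0.006,"wz":-0.095},
    {"fingers":1,"dx":0.024,"dy":0.008,"wz":-0.095},
    {"fingers":1,"dx":0.023,"dy":0.0105,"wz":-0.095},
    {"fingers":1,"dx":0.022,"dy":0.0125,"wz":-0.095},
  ],
)

```text
$.deltas[0]: bad value
```

apply_moves(
  deltas=[
    {"fingers":1,"dx":0.021,"dy":0.0145,"wz":-0.095},
    {"fingers":1,"dx":0.019,"dy":0.0165,"wz":-0.095},
    {"fingers":1,"dx":0.0175,"dy":0.018,"wz":-0.095},
    {"fingers":1,"dx":0.016,"dy":0.02,"wz":-0.095},
    {"fingers":1,"dx":0.014,"dy":0.021,"wz":-0.095},
    {"fingers":1,"dx":0.012,"dy":0.0225,"wz":-0.095},
    {"fingers":1,"dx":0.0095,"dy":0.0235,"wz":-0.095},
    {"fingers":1,"dx":0.007,"dy":0.0245,"wz":-0.095},
    {"fingers":1,"dx":0.005,"dy":0.025,"wz":-0.095},
    {"fingers":1,"dx":0.0025,"dy":0.025,"wz":-0.095},
  ],
)

```text
$.deltas[0]: bad value
```

```bash
python3 - <<'E'
from h import *
s,p,t=tool();print(p,t,s["clock"],s["joint_positions"].round(2))
plan(np.array([.578,-.2034,.12])-p,2.235-t,5,t)
E
```

```text
[ 0.17968343 -0.51982048  0.23126769] 0.33278735524169906 1.3 [-1.37  0.33 -0.19  1.05 -0.    1.44]
{"dx":0.0960,"dy":-0.0338,"dz":0.0223,"wz":-0.3804},{"dx":0.1017,"dy":0.0043,"dz":0.0223,"wz":-0.3804},{"dx":0.0928,"dy":0.0417,"dz":0.0223,"wz":-0.3804},{"dx":0.0707,"dy":0.0732,"dz":0.0223,"wz":-0.3804},{"dx":0.0385,"dy":0.0942,"dz":0.0223,"wz":-0.3804},
```

All keys are required, so each row gets all seven.

apply_moves(
  deltas=[
    {"fingers":1,"dx":0.024,"dy":-0.008,"dz":0,"wx":0,"wy":0,"wz":-0.095},
    {"fingers":1,"dx":0.025,"dy":-0.006,"dz":0,"wx":0,"wy":0,"wz":-0.095},
    {"fingers":1,"dx":0.025,"dy":-0.004,"dz":0,"wx":0,"wy":0,"wz":-0.095},
    {"fingers":1,"dx":0.025,"dy":-0.001,"dz":0,"wx":0,"wy":0,"wz":-0.095},
    {"fingers":1,"dx":0.025,"dy":0.001,"dz":0,"wx":0,"wy":0,"wz":-0.095},
    {"fingers":1,"dx":0.025,"dy":0.0035,"dz":0,"wx":0,"wy":0,"wz":-0.095},
    {"fingers":1,"dx":0.025,"dy":0.006,"dz":0,"wx":0,"wy":0,"wz":-0.095},
    {"fingers":1,"dx":0.024,"dy":0.008,"dz":0,"wx":0,"wy":0,"wz":-0.095},
    {"fingers":1,"dx":0.023,"dy":0.0105,"dz":0,"wx":0,"wy":0,"wz":-0.095},
    {"fingers":1,"dx":0.022,"dy":0.0125,"dz":0,"wx":0,"wy":0,"wz":-0.095},
  ],
)

```text
clock: 2.3
tool_pos: [0.3793, -0.3624, 0.2314]
orientation: [0.8, 0.6, -0.0, 0.0]
contact_force: [0.6, -0.8, 0.6]
opening: 0.0856
grip_force: 0.0
```

apply_moves(
  deltas=[
    {"fingers":1,"dx":0.021,"dy":0.0145,"dz":0,"wx":0,"wy":0,"wz":-0.095},
    {"fingers":1,"dx":0.019,"dy":0.0165,"dz":0,"wx":0,"wy":0,"wz":-0.095},
    {"fingers":1,"dx":0.0175,"dy":0.018,"dz":0,"wx":0,"wy":0,"wz":-0.095},
    {"fingers":1,"dx":0.016,"dy":0.02,"dz":0,"wx":0,"wy":0,"wz":-0.095},
    {"fingers":1,"dx":0.014,"dy":0.021,"dz":0,"wx":0,"wy":0,"wz":-0.095},
    {"fingers":1,"dx":0.012,"dy":0.0225,"dz":0,"wx":0,"wy":0,"wz":-0.095},
    {"fingers":1,"dx":0.0095,"dy":0.0235,"dz":0,"wx":0,"wy":0,"wz":-0.095},
    {"fingers":1,"dx":0.007,"dy":0.0245,"dz":0,"wx":0,"wy":0,"wz":-0.095},
    {"fingers":1,"dx":0.005,"dy":0.025,"dz":0,"wx":0,"wy":0,"wz":-0.095},
    {"fingers":1,"dx":0.0025,"dy":0.025,"dz":0,"wx":0,"wy":0,"wz":-0.095},
  ],
)

```text
clock: 3.3
tool_pos: [0.578, -0.2048, 0.2312]
orientation: [0.437, 0.899, -0.0, -0.0]
contact_force: [0.6, -0.4, 0.6]
opening: 0.0853
grip_force: 0.0
```

```bash
python3 - <<'E'
from h import *
s,p,t=tool();print(p,t,s["clock"],s["joint_positions"].round(2))
plan(np.array([.578,-.2034,.130])-p,2.235-t,5,t)
E
```

```text
[ 0.57804164 -0.20482556  0.23123873] 2.2367457073090016 3.3 [-0.46  0.44 -0.01  1.11 -0.    0.44]
{"dx":0.0002,"dy":0.0002,"dz":0.0202,"wz":0.0003},{"dx":0.0002,"dy":0.0002,"dz":0.0202,"wz":0.0003},{"dx":0.0002,"dy":0.0002,"dz":0.0202,"wz":0.0003},{"dx":0.0002,"dy":0.0002,"dz":0.0202,"wz":0.0003},{"dx":0.0002,"dy":0.0002,"dz":0.0202,"wz":0.0003},
```

apply_moves(
  deltas=[
    {"fingers":1,"dx":0.001,"dy":0.001,"dz":0.025,"wx":0,"wy":0,"wz":0},
    {"fingers":1,"dx":0,"dy":0,"dz":0.025,"wx":0,"wy":0,"wz":0},
    {"fingers":1,"dx":0,"dy":0,"dz":0.025,"wx":0,"wy":0,"wz":0},
    {"fingers":1,"dx":0,"dy":0,"dz":0.02,"wx":0,"wy":0,"wz":0},
    {"fingers":1,"dx":0,"dy":0,"dz":0.015,"wx":0,"wy":0,"wz":0},
    {"fingers":1,"dx":0,"dy":0,"dz":0.012,"wx":0,"wy":0,"wz":0},
    {"fingers":1,"dx":0,"dy":0,"dz":0.01,"wx":0,"wy":0,"wz":0},
    {"fingers":1,"dx":0,"dy":0,"dz":0.01,"wx":0,"wy":0,"wz":0},
    {"fingers":1,"dx":0,"dy":0,"dz":0,"wx":0,"wy":0,"wz":0},
    {"fingers":1,"dx":0,"dy":0,"dz":0,"wx":0,"wy":0,"wz":0},
  ],
)

```text
clock: 4.3
tool_pos: [0.5776, -0.2042, 0.0894]
orientation: [0.439, 0.899, 0.0, 0.0]
contact_force: [-0.7, -0.2, -0.4]
opening: 0.0853
grip_force: 0.0
```

apply_moves(
  deltas=[
    {"fingers":-1,"dx":0,"dy":0,"dz":0,"wx":0,"wy":0,"wz":0},
    {"fingers":-1,"dx":0,"dy":0,"dz":0,"wx":0,"wy":0,"wz":0},
    {"fingers":-1,"dx":0,"dy":0,"dz":0,"wx":0,"wy":0,"wz":0},
    {"fingers":-1,"dx":0,"dy":0,"dz":0,"wx":0,"wy":0,"wz":0},
    {"fingers":-1,"dx":0,"dy":0,"dz":0,"wx":0,"wy":0,"wz":0},
    {"fingers":-1,"dx":0,"dy":0,"dz":0,"wx":0,"wy":0,"wz":0},
    {"fingers":-1,"dx":0,"dy":0,"dz":0,"wx":0,"wy":0,"wz":0},
    {"fingers":-1,"dx":0,"dy":0,"dz":0,"wx":0,"wy":0,"wz":0},
    {"fingers":-1,"dx":0,"dy":0,"dz":0,"wx":0,"wy":0,"wz":0},
    {"fingers":-1,"dx":0,"dy":0,"dz":0,"wx":0,"wy":0,"wz":0},
  ],
  grip_force=40,
)

```text
clock: 5.3
tool_pos: [0.5778, -0.2043, 0.0897]
orientation: [0.439, 0.899, 0.0, 0.0]
contact_force: [-0.2, -0.0, 4.5]
opening: 0.0195
grip_force: 39.7
```

apply_moves(
  deltas=[
    {"fingers":-1,"dx":0,"dy":0,"dz":-0.005,"wx":0,"wy":0,"wz":0},
    {"fingers":-1,"dx":0,"dy":0,"dz":-0.015,"wx":0,"wy":0,"wz":0},
    {"fingers":-1,"dx":0,"dy":0,"dz":-0.02,"wx":0,"wy":0,"wz":0},
    {"fingers":-1,"dx":0,"dy":0,"dz":-0.025,"wx":0,"wy":0,"wz":0},
    {"fingers":-1,"dx":0,"dy":0,"dz":-0.025,"wx":0,"wy":0,"wz":0},
    {"fingers":-1,"dx":0,"dy":0,"dz":-0.025,"wx":0,"wy":0,"wz":0},
    {"fingers":-1,"dx":0,"dy":0,"dz":-0.025,"wx":0,"wy":0,"wz":0},
    {"fingers":-1,"dx":0,"dy":0,"dz":-0.02,"wx":0,"wy":0,"wz":0},
    {"fingers":-1,"dx":0,"dy":0,"dz":-0.01,"wx":0,"wy":0,"wz":0},
    {"fingers":-1,"dx":0,"dy":0,"dz":0,"wx":0,"wy":0,"wz":0},
  ],
)

```text
clock: 6.3
tool_pos: [0.5777, -0.2043, 0.2599]
orientation: [0.439, 0.899, -0.0, 0.001]
contact_force: [0.2, 0.0, -3.3]
opening: 0.0191
grip_force: 38.9
```

```bash
python3 - <<'E'
from h import *
s,p,t=tool();print(p,t,s["clock"],s["contact_force"],s["moment"],s["opening"])
plan(np.array([.516,.228,p[2]])-p,3.125-t,20,t)
E
```

```text
[ 0.5777305 -0.2042966  0.2599382] 2.232802169183499 6.3 [ 0.17788281  0.03745395 -3.3150262 ] [ 0.05287108  0.01226989 -0.01466494] 0.01911437793468445
{"dx":0.0189,"dy":0.0109,"dz":-0.0000,"wz":-0.0446},{"dx":0.0184,"dy":0.0117,"dz":-0.0000,"wz":-0.0446},{"dx":0.0179,"dy":0.0125,"dz":-0.0000,"wz":-0.0446},{"dx":0.0173,"dy":0.0133,"dz":-0.0000,"wz":-0.0446},{"dx":0.0167,"dy":0.0140,"dz":-0.0000,"wz":-0.0446},{"dx":0.0161,"dy":0.0148,"dz":-0.0000,"wz":-0.0446},{"dx":0.0154,"dy":0.0155,"dz":-0.0000,"wz":-0.0446},{"dx":0.0147,"dy":0.0161,"dz":-0.0000,"wz":-0.0446},{"dx":0.0140,"dy":0.0168,"dz":-0.0000,"wz":-0.0446},{"dx":0.0132,"dy":0.0174,"dz":-0.0000,"wz":-0.0446},{"dx":0.0124,"dy":0.0180,"dz":-0.0000,"wz":-0.0446},{"dx":0.0116,"dy":0.0185,"dz":-0.0000,"wz":-0.0446},{"dx":0.0108,"dy":0.0190,"dz":-0.0000,"wz":-0.0446},{"dx":0.0099,"dy":0.0195,"dz":-0.0000,"wz":-0.0446},{"dx":0.0090,"dy":0.0199,"dz":-0.0000,"wz":-0.0446},{"dx":0.0081,"dy":0.0203,"dz":-0.0000,"wz":-0.0446},{"dx":0.0072,"dy":0.0206,"dz":-0.0000,"wz":-0.0446},{"dx":0.0063,"dy":0.0209,"dz":-0.0000,"wz":-0.0446},{"dx":0.0054,"dy":0.0212,"dz":-0.0000,"wz":-0.0446},{"dx":0.0044,"dy":0.0214,"dz":-0.0000,"wz":-0.0446},
```

apply_moves(
  deltas=[
    {"fingers":-1,"dx":0.019,"dy":0.011,"dz":0,"wx":0,"wy":0,"wz":-0.0445},
    {"fingers":-1,"dx":0.0185,"dy":0.0115,"dz":0,"wx":0,"wy":0,"wz":-0.0445},
    {"fingers":-1,"dx":0.018,"dy":0.0125,"dz":0,"wx":0,"wy":0,"wz":-0.0445},
    {"fingers":-1,"dx":0.0175,"dy":0.0135,"dz":0,"wx":0,"wy":0,"wz":-0.0445},
    {"fingers":-1,"dx":0.0165,"dy":0.014,"dz":0,"wx":0,"wy":0,"wz":-0.0445},
    {"fingers":-1,"dx":0.016,"dy":0.015,"dz":0,"wx":0,"wy":0,"wz":-0.0445},
    {"fingers":-1,"dx":0.0155,"dy":0.0155,"dz":0,"wx":0,"wy":0,"wz":-0.0445},
    {"fingers":-1,"dx":0.0145,"dy":0.016,"dz":0,"wx":0,"wy":0,"wz":-0.0445},
    {"fingers":-1,"dx":0.014,"dy":0.017,"dz":0,"wx":0,"wy":0,"wz":-0.0445},
    {"fingers":-1,"dx":0.013,"dy":0.0175,"dz":0,"wx":0,"wy":0,"wz":-0.0445},
  ],
)

```text
clock: 7.3
tool_pos: [0.5458, 0.0134, 0.2573]
orientation: [0.229, 0.973, -0.0, -0.002]
contact_force: [0.5, -1.0, -2.8]
opening: 0.0197
grip_force: 41.0
```

apply_moves(
  deltas=[
    {"fingers":-1,"dx":0.0125,"dy":0.018,"dz":0,"wx":0,"wy":0,"wz":-0.0445},
    {"fingers":-1,"dx":0.0115,"dy":0.0185,"dz":0,"wx":0,"wy":0,"wz":-0.0445},
    {"fingers":-1,"dx":0.011,"dy":0.019,"dz":0,"wx":0,"wy":0,"wz":-0.0445},
    {"fingers":-1,"dx":0.01,"dy":0.0195,"dz":0,"wx":0,"wy":0,"wz":-0.0445},
    {"fingers":-1,"dx":0.009,"dy":0.02,"dz":0,"wx":0,"wy":0,"wz":-0.0445},
    {"fingers":-1,"dx":0.008,"dy":0.0205,"dz":0,"wx":0,"wy":0,"wz":-0.0445},
    {"fingers":-1,"dx":0.007,"dy":0.0205,"dz":0,"wx":0,"wy":0,"wz":-0.0445},
    {"fingers":-1,"dx":0.006,"dy":0.021,"dz":0,"wx":0,"wy":0,"wz":-0.0445},
    {"fingers":-1,"dx":0.0055,"dy":0.021,"dz":0,"wx":0,"wy":0,"wz":-0.0445},
    {"fingers":-1,"dx":0.0045,"dy":0.0215,"dz":0,"wx":0,"wy":0,"wz":-0.0445},
  ],
)

```text
clock: 8.3
tool_pos: [0.5156, 0.2295, 0.2572]
orientation: [0.009, 1.0, -0.001, -0.002]
contact_force: [0.6, 0.9, -3.0]
opening: 0.0193
grip_force: 40.9
```

```bash
python3 - <<'E'
from h import *
s,p,t=tool();print(p,t,s["clock"],s["contact_force"],s["joint_positions"].round(2))
c=capture("scene");d=capture("top")
A=cv2.resize(c["img"][170:290,330:450],(480,480),interpolation=cv2.INTER_CUBIC)
B=cv2.resize(d["img"][195:275,195:275],(320,480),interpolation=cv2.INTER_CUBIC)
save("hold.png",np.hstack([A,B]))
E
```

```text
[0.51561125 0.2294988  0.25724164] 3.124561807367231 8.3 [ 0.6125919   0.86594955 -2.98462025] [ 0.29  0.34 -0.1   1.13 -0.    0.31]
```

View pics/hold.png

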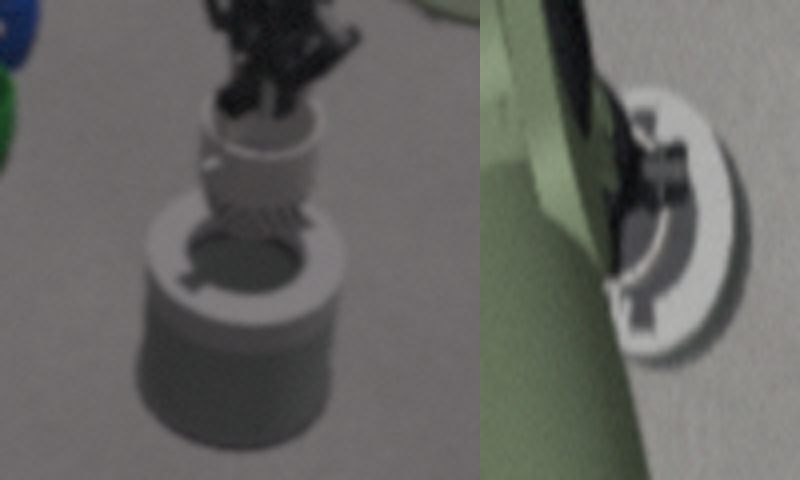

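The strainer hangs over the bore, the visible lug (scene crop at (210,162)) pointing toward the near gap (195,275). Lower partway, correcting x/y.

apply_moves(
  deltas=[
    {"fingers":-1,"dx":-0.001,"dy":-0.0015,"dz":0.01,"wx":0,"wy":0,"wz":0},
    {"fingers":-1,"dx":0,"dy":0,"dz":0.01,"wx":0,"wy":0,"wz":0},
    {"fingers":-1,"dx":0,"dy":0,"dz":0.01,"wx":0,"wy":0,"wz":0},
    {"fingers":-1,"dx":0,"dy":0,"dz":0.01,"wx":0,"wy":0,"wz":0},
    {"fingers":-1,"dx":0,"dy":0,"dz":0.01,"wx":0,"wy":0,"wz":0},
    {"fingers":-1,"dx":0,"dy":0,"dz":0.01,"wx":0,"wy":0,"wz":0},
    {"fingers":-1,"dx":0,"dy":0,"dz":0.01,"wx":0,"wy":0,"wz":0},
    {"fingers":-1,"dx":0,"dy":0,"dz":0.003,"wx":0,"wy":0,"wz":0},
    {"fingers":-1,"dx":0,"dy":0,"dz":0,"wx":0,"wy":0,"wz":0},
    {"fingers":-1,"dx":0,"dy":0,"dz":0,"wx":0,"wy":0,"wz":0},
  ],
)

```text
clock: 9.4
tool_pos: [0.5181, 0.2276, 0.1866]
orientation: [0.009, 1.0, 0.0, 0.0]
contact_force: [-0.8, 0.9, -3.5]
opening: 0.0191
grip_force: 41.0
```

```bash
python3 - <<'E'
from h import *
s,p,t=tool();print(p,t,s["clock"],s["contact_force"],s["moment"],s["orientation"].round(4))
E
```

```text
[0.51813588 0.22758276 0.18661409] 3.122916340212563 9.4 [-0.78485312  0.90344574 -3.50204992] [0.01032394 0.0284991  0.00540972] [9.3e-03 1.0e+00 1.0e-04 3.0e-04]
```

apply_moves(
  deltas=[
    {"fingers":-1,"dx":0.0015,"dy":-0.0005,"dz":0,"wx":0,"wy":0,"wz":0},
    {"fingers":-1,"dx":0,"dy":0,"dz":0.003,"wx":0,"wy":0,"wz":0},
    {"fingers":-1,"dx":0,"dy":0,"dz":0.003,"wx":0,"wy":0,"wz":0},
    {"fingers":-1,"dx":0,"dy":0,"dz":0.003,"wx":0,"wy":0,"wz":0},
    {"fingers":-1,"dx":0,"dy":0,"dz":0.003,"wx":0,"wy":0,"wz":0},
    {"fingers":-1,"dx":0,"dy":0,"dz":0.003,"wx":0,"wy":0,"wz":0},
    {"fingers":-1,"dx":0,"dy":0,"dz":0.003,"wx":0,"wy":0,"wz":0},
    {"fingers":-1,"dx":0,"dy":0,"dz":0.003,"wx":0,"wy":0,"wz":0},
    {"fingers":-1,"dx":0,"dy":0,"dz":0.003,"wx":0,"wy":0,"wz":0},
    {"fingers":-1,"dx":0,"dy":0,"dz":0,"wx":0,"wy":0,"wz":0},
  ],
)

```text
clock: 10.4
tool_pos: [0.516, 0.2269, 0.1617]
orientation: [0.009, 1.0, -0.0, -0.0]
contact_force: [-0.5, -0.0, -3.2]
opening: 0.0194
grip_force: 41.0
```

```bash
python3 - <<'E'
from h import *
s,p,t=tool();print(p,t,s["clock"],s["contact_force"],s["moment"],s["orientation"].round(4))
c=capture("scene");d=capture("top")
A=cv2.resize(c["img"][190:270,350:430],(600,600),interpolation=cv2.INTER_CUBIC)
save("ins.png",np.clip(A*1.5,0,255).astype(np.uint8))
E
```

```text
[0.51600092 0.22685877 0.16172531] 3.122768942166247 10.4 [-0.53284863 -0.0389132  -3.1501738 ] [ 0.05826417  0.0082253  -0.04748395] [ 9.4e-03  1.0e+00 -1.0e-04 -4.0e-04]
```

View pics/ins.png

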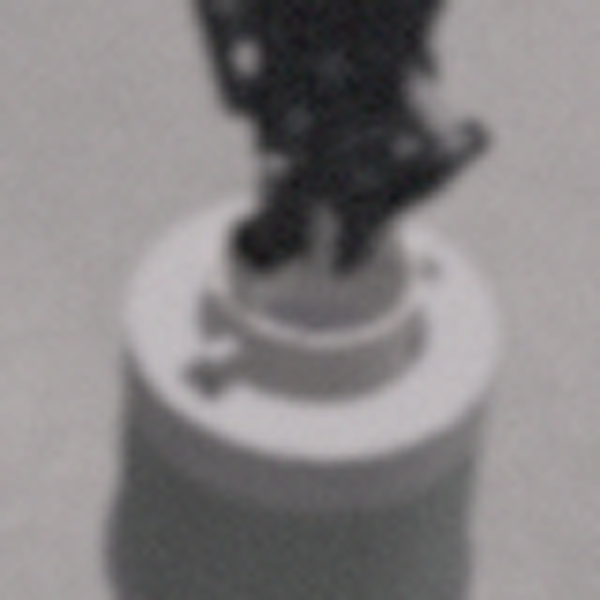

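The basket is free in the bore and the lug (crop (215,360)) sits right over the gap (210,380). Creep on.

apply_moves(
  deltas=[
    {"fingers":-1,"dx":0,"dy":0.0008,"dz":0.0005,"wx":0,"wy":0,"wz":0},
    {"fingers":-1,"dx":0,"dy":0,"dz":0.0005,"wx":0,"wy":0,"wz":0},
    {"fingers":-1,"dx":0,"dy":0,"dz":0.0005,"wx":0,"wy":0,"wz":0},
    {"fingers":-1,"dx":0,"dy":0,"dz":0.0005,"wx":0,"wy":0,"wz":0},
    {"fingers":-1,"dx":0,"dy":0,"dz":0.0005,"wx":0,"wy":0,"wz":0},
    {"fingers":-1,"dx":0,"dy":0,"dz":0.0005,"wx":0,"wy":0,"wz":0},
    {"fingers":-1,"dx":0,"dy":0,"dz":0.0005,"wx":0,"wy":0,"wz":0},
    {"fingers":-1,"dx":0,"dy":0,"dz":0.0005,"wx":0,"wy":0,"wz":0},
    {"fingers":-1,"dx":0,"dy":0,"dz":0.0005,"wx":0,"wy":0,"wz":0},
    {"fingers":-1,"dx":0,"dy":0,"dz":0,"wx":0,"wy":0,"wz":0},
  ],
)

```text
clock: 11.5
tool_pos: [0.5163, 0.2277, 0.1577]
orientation: [0.009, 1.0, -0.0, -0.0]
contact_force: [-1.3, 0.6, -3.0]
opening: 0.0193
grip_force: 41.0
```

apply_moves(
  deltas=[
    {"fingers":-1,"dx":0,"dy":0,"dz":0.0005,"wx":0,"wy":0,"wz":0},
    {"fingers":-1,"dx":0,"dy":0,"dz":0.0005,"wx":0,"wy":0,"wz":0},
    {"fingers":-1,"dx":0,"dy":0,"dz":0.0005,"wx":0,"wy":0,"wz":0},
    {"fingers":-1,"dx":0,"dy":0,"dz":0.0005,"wx":0,"wy":0,"wz":0},
    {"fingers":-1,"dx":0,"dy":0,"dz":0.0005,"wx":0,"wy":0,"wz":0},
    {"fingers":-1,"dx":0,"dy":0,"dz":0.0005,"wx":0,"wy":0,"wz":0},
    {"fingers":-1,"dx":0,"dy":0,"dz":0,"wx":0,"wy":0,"wz":0},
    {"fingers":-1,"dx":0,"dy":0,"dz":0,"wx":0,"wy":0,"wz":0},
    {"fingers":-1,"dx":0,"dy":0,"dz":0,"wx":0,"wy":0,"wz":0},
    {"fingers":-1,"dx":0,"dy":0,"dz":0,"wx":0,"wy":0,"wz":0},
  ],
)

```text
clock: 12.5
tool_pos: [0.5164, 0.2278, 0.1548]
orientation: [0.009, 1.0, 0.0, 0.0]
contact_force: [-0.8, 0.2, -4.4]
opening: 0.0194
grip_force: 41.0
```

apply_moves(
  deltas=[
    {"fingers":-1,"dx":0,"dy":0,"dz":0.001,"wx":0,"wy":0,"wz":0},
    {"fingers":-1,"dx":0,"dy":0,"dz":0.001,"wx":0,"wy":0,"wz":0},
    {"fingers":-1,"dx":0,"dy":0,"dz":0.001,"wx":0,"wy":0,"wz":0},
    {"fingers":-1,"dx":0,"dy":0,"dz":0.001,"wx":0,"wy":0,"wz":0},
    {"fingers":-1,"dx":0,"dy":0,"dz":0.001,"wx":0,"wy":0,"wz":0},
    {"fingers":-1,"dx":0,"dy":0,"dz":0.001,"wx":0,"wy":0,"wz":0},
    {"fingers":-1,"dx":0,"dy":0,"dz":0.001,"wx":0,"wy":0,"wz":0},
    {"fingers":-1,"dx":0,"dy":0,"dz":0.001,"wx":0,"wy":0,"wz":0},
    {"fingers":-1,"dx":0,"dy":0,"dz":0.001,"wx":0,"wy":0,"wz":0},
    {"fingers":-1,"dx":0,"dy":0,"dz":0.001,"wx":0,"wy":0,"wz":0},
  ],
)

```text
clock: 13.5
tool_pos: [0.5163, 0.2278, 0.1447]
orientation: [0.009, 1.0, 0.0, -0.0]
contact_force: [1.0, 0.5, -2.9]
opening: 0.0189
grip_force: 41.0
```

Now feel for the ledge (expected TCP z ≈ 0.1415).

apply_moves(
  deltas=[
    {"fingers":-1,"dx":0,"dy":0,"dz":0.0005,"wx":0,"wy":0,"wz":0},
    {"fingers":-1,"dx":0,"dy":0,"dz":0.0005,"wx":0,"wy":0,"wz":0},
    {"fingers":-1,"dx":0,"dy":0,"dz":0.0005,"wx":0,"wy":0,"wz":0},
    {"fingers":-1,"dx":0,"dy":0,"dz":0.0005,"wx":0,"wy":0,"wz":0},
    {"fingers":-1,"dx":0,"dy":0,"dz":0.0005,"wx":0,"wy":0,"wz":0},
    {"fingers":-1,"dx":0,"dy":0,"dz":0.0005,"wx":0,"wy":0,"wz":0},
    {"fingers":-1,"dx":0,"dy":0,"dz":0,"wx":0,"wy":0,"wz":0},
    {"fingers":-1,"dx":0,"dy":0,"dz":0,"wx":0,"wy":0,"wz":0},
    {"fingers":-1,"dx":0,"dy":0,"dz":0,"wx":0,"wy":0,"wz":0},
    {"fingers":-1,"dx":0,"dy":0,"dz":0,"wx":0,"wy":0,"wz":0},
  ],
)

```text
clock: 14.5
tool_pos: [0.5164, 0.2278, 0.1418]
orientation: [0.009, 1.0, 0.0, 0.0]
contact_force: [-0.1, 0.6, -2.6]
opening: 0.0195
grip_force: 41.2
```

apply_moves(
  deltas=[
    {"fingers":-1,"dx":0,"dy":0,"dz":0.0003,"wx":0,"wy":0,"wz":0},
    {"fingers":-1,"dx":0,"dy":0,"dz":0.0003,"wx":0,"wy":0,"wz":0},
    {"fingers":-1,"dx":0,"dy":0,"dz":0.0002,"wx":0,"wy":0,"wz":0},
    {"fingers":-1,"dx":0,"dy":0,"dz":0.0002,"wx":0,"wy":0,"wz":0},
    {"fingers":-1,"dx":0,"dy":0,"dz":0,"wx":0,"wy":0,"wz":0},
    {"fingers":-1,"dx":0,"dy":0,"dz":0,"wx":0,"wy":0,"wz":0},
    {"fingers":-1,"dx":0,"dy":0,"dz":0,"wx":0,"wy":0,"wz":0},
    {"fingers":-1,"dx":0,"dy":0,"dz":0,"wx":0,"wy":0,"wz":0},
    {"fingers":-1,"dx":0,"dy":0,"dz":0,"wx":0,"wy":0,"wz":0},
    {"fingers":-1,"dx":0,"dy":0,"dz":0,"wx":0,"wy":0,"wz":0},
  ],
)

```text
clock: 15.5
tool_pos: [0.5167, 0.2278, 0.1415]
orientation: [0.009, 1.0, 0.0, 0.0]
contact_force: [-0.8, -1.3, 5.7]
opening: 0.0187
grip_force: 42.2
```

Ledge felt at z≈0.1415 (+9 N). Ease slightly and turn clockwise (+wz).

apply_moves(
  deltas=[
    {"fingers":-1,"dx":0,"dy":0,"dz":-0.0003,"wx":0,"wy":0,"wz":0},
    {"fingers":-1,"dx":0,"dy":0,"dz":0,"wx":0,"wy":0,"wz":0.03},
    {"fingers":-1,"dx":0,"dy":0,"dz":0,"wx":0,"wy":0,"wz":0.03},
    {"fingers":-1,"dx":0,"dy":0,"dz":0,"wx":0,"wy":0,"wz":0.03},
    {"fingers":-1,"dx":0,"dy":0,"dz":0,"wx":0,"wy":0,"wz":0.03},
    {"fingers":-1,"dx":0,"dy":0,"dz":0,"wx":0,"wy":0,"wz":0.03},
    {"fingers":-1,"dx":0,"dy":0,"dz":0,"wx":0,"wy":0,"wz":0.03},
    {"fingers":-1,"dx":0,"dy":0,"dz":0,"wx":0,"wy":0,"wz":0.03},
    {"fingers":-1,"dx":0,"dy":0,"dz":0,"wx":0,"wy":0,"wz":0},
    {"fingers":-1,"dx":0,"dy":0,"dz":0,"wx":0,"wy":0,"wz":0},
  ],
)

```text
clock: 16.5
tool_pos: [0.5168, 0.2274, 0.1414]
orientation: [0.114, 0.993, -0.0, 0.001]
contact_force: [-0.4, -2.9, 5.2]
opening: 0.0192
grip_force: 42.2
```

```bash
python3 - <<'E'
from h import *
s,p,t=tool();print(p,t,s["clock"],s["contact_force"],s["moment"])
E
```

```text
[0.51677598 0.22735011 0.14144206] 2.913042733305011 16.5 [-0.38308076 -2.86046879  5.23903901] [-0.64936935  0.2542249   0.02359313]
```

apply_moves(
  deltas=[
    {"fingers":-1,"dx":0,"dy":0,"dz":0,"wx":0,"wy":0,"wz":0.02},
    {"fingers":-1,"dx":0,"dy":0,"dz":0,"wx":0,"wy":0,"wz":0.02},
    {"fingers":-1,"dx":0,"dy":0,"dz":0,"wx":0,"wy":0,"wz":0.02},
    {"fingers":-1,"dx":0,"dy":0,"dz":0,"wx":0,"wy":0,"wz":0.02},
    {"fingers":-1,"dx":0,"dy":0,"dz":0,"wx":0,"wy":0,"wz":0.02},
    {"fingers":-1,"dx":0,"dy":0,"dz":0,"wx":0,"wy":0,"wz":0.02},
    {"fingers":-1,"dx":0,"dy":0,"dz":0,"wx":0,"wy":0,"wz":0.02},
    {"fingers":-1,"dx":0,"dy":0,"dz":0,"wx":0,"wy":0,"wz":0.01},
    {"fingers":-1,"dx":0,"dy":0,"dz":0,"wx":0,"wy":0,"wz":0},
    {"fingers":-1,"dx":0,"dy":0,"dz":0,"wx":0,"wy":0,"wz":0},
  ],
)

```text
clock: 17.5
tool_pos: [0.5167, 0.2276, 0.1415]
orientation: [0.188, 0.982, -0.0, 0.0]
contact_force: [-0.5, -2.0, 5.8]
opening: 0.0192
grip_force: 42.3
```

apply_moves(
  deltas=[
    {"fingers":-1,"dx":0,"dy":0,"dz":0,"wx":0,"wy":0,"wz":0.02},
    {"fingers":-1,"dx":0,"dy":0,"dz":0,"wx":0,"wy":0,"wz":0.02},
    {"fingers":-1,"dx":0,"dy":0,"dz":0,"wx":0,"wy":0,"wz":0.02},
    {"fingers":-1,"dx":0,"dy":0,"dz":0,"wx":0,"wy":0,"wz":0.02},
    {"fingers":-1,"dx":0,"dy":0,"dz":0,"wx":0,"wy":0,"wz":0.02},
    {"fingers":-1,"dx":0,"dy":0,"dz":0,"wx":0,"wy":0,"wz":0.02},
    {"fingers":-1,"dx":0,"dy":0,"dz":0,"wx":0,"wy":0,"wz":0},
    {"fingers":-1,"dx":0,"dy":0,"dz":0,"wx":0,"wy":0,"wz":0},
    {"fingers":-1,"dx":0,"dy":0,"dz":0,"wx":0,"wy":0,"wz":0},
    {"fingers":-1,"dx":0,"dy":0,"dz":0,"wx":0,"wy":0,"wz":0},
  ],
)

```text
clock: 18.5
tool_pos: [0.5166, 0.2277, 0.1415]
orientation: [0.246, 0.969, 0.0, 0.0]
contact_force: [-0.8, -2.0, 5.4]
opening: 0.0194
grip_force: 42.2
```

apply_moves(
  deltas=[
    {"fingers":-1,"dx":0,"dy":0,"dz":0,"wx":0,"wy":0,"wz":0.02},
    {"fingers":-1,"dx":0,"dy":0,"dz":0,"wx":0,"wy":0,"wz":0.02},
    {"fingers":-1,"dx":0,"dy":0,"dz":0,"wx":0,"wy":0,"wz":0.02},
    {"fingers":-1,"dx":0,"dy":0,"dz":0,"wx":0,"wy":0,"wz":0.02},
    {"fingers":-1,"dx":0,"dy":0,"dz":0,"wx":0,"wy":0,"wz":0.02},
    {"fingers":-1,"dx":0,"dy":0,"dz":0,"wx":0,"wy":0,"wz":0.02},
    {"fingers":-1,"dx":0,"dy":0,"dz":0,"wx":0,"wy":0,"wz":0.02},
    {"fingers":-1,"dx":0,"dy":0,"dz":0,"wx":0,"wy":0,"wz":0},
    {"fingers":-1,"dx":0,"dy":0,"dz":0,"wx":0,"wy":0,"wz":0},
    {"fingers":-1,"dx":0,"dy":0,"dz":0,"wx":0,"wy":0,"wz":0},
  ],
)

```text
clock: 19.5
tool_pos: [0.5165, 0.2278, 0.1415]
orientation: [0.314, 0.95, 0.0, 0.0]
contact_force: [-0.3, -1.3, 4.6]
opening: 0.0194
grip_force: 42.3
```

apply_moves(
  deltas=[
    {"fingers":-1,"dx":0,"dy":0,"dz":0,"wx":0,"wy":0,"wz":0.02},
    {"fingers":-1,"dx":0,"dy":0,"dz":0,"wx":0,"wy":0,"wz":0.02},
    {"fingers":-1,"dx":0,"dy":0,"dz":0,"wx":0,"wy":0,"wz":0.02},
    {"fingers":-1,"dx":0,"dy":0,"dz":0,"wx":0,"wy":0,"wz":0.02},
    {"fingers":-1,"dx":0,"dy":0,"dz":0,"wx":0,"wy":0,"wz":0.02},
    {"fingers":-1,"dx":0,"dy":0,"dz":0,"wx":0,"wy":0,"wz":0.02},
    {"fingers":-1,"dx":0,"dy":0,"dz":0,"wx":0,"wy":0,"wz":0.02},
    {"fingers":-1,"dx":0,"dy":0,"dz":0,"wx":0,"wy":0,"wz":0},
    {"fingers":-1,"dx":0,"dy":0,"dz":0,"wx":0,"wy":0,"wz":0},
    {"fingers":-1,"dx":0,"dy":0,"dz":0,"wx":0,"wy":0,"wz":0},
  ],
)

```text
clock: 20.5
tool_pos: [0.5163, 0.2278, 0.141]
orientation: [0.38, 0.925, 0.0, -0.0]
contact_force: [-0.5, 0.2, 3.8]
opening: 0.0193
grip_force: 42.0
```

apply_moves(
  deltas=[
    {"fingers":-1,"dx":0,"dy":0,"dz":0,"wx":0,"wy":0,"wz":0.015},
    {"fingers":-1,"dx":0,"dy":0,"dz":0,"wx":0,"wy":0,"wz":0.015},
    {"fingers":-1,"dx":0,"dy":0,"dz":0,"wx":0,"wy":0,"wz":0.015},
    {"fingers":-1,"dx":0,"dy":0,"dz":0,"wx":0,"wy":0,"wz":0.015},
    {"fingers":-1,"dx":0,"dy":0,"dz":0,"wx":0,"wy":0,"wz":0},
    {"fingers":-1,"dx":0,"dy":0,"dz":0,"wx":0,"wy":0,"wz":0},
    {"fingers":-1,"dx":0,"dy":0,"dz":0,"wx":0,"wy":0,"wz":0},
    {"fingers":-1,"dx":0,"dy":0,"dz":0,"wx":0,"wy":0,"wz":0},
    {"fingers":-1,"dx":0,"dy":0,"dz":0,"wx":0,"wy":0,"wz":0},
    {"fingers":-1,"dx":0,"dy":0,"dz":0,"wx":0,"wy":0,"wz":0},
  ],
)

```text
clock: 21.5
tool_pos: [0.5163, 0.2279, 0.1409]
orientation: [0.407, 0.913, 0.0, -0.0]
contact_force: [-0.1, 0.2, -0.2]
opening: 0.0191
grip_force: 41.5
```

```bash
python3 - <<'E'
from h import *
s,p,t=tool();print(p,t,s["clock"],s["contact_force"],s["moment"])
E
```

```text
[0.51627308 0.22791751 0.14092676] 2.3029399289354666 21.5 [-0.12863517  0.15093352 -0.16226036] [ 0.06935641  0.32853651 -0.1075083 ]
```

The force fades: the flank begins near 0.78 rad. Follow it down, sinking about 0.45 mm per 0.02 rad.

apply_moves(
  deltas=[
    {"fingers":-1,"dx":0,"dy":0,"dz":0.0004,"wx":0,"wy":0,"wz":0.02},
    {"fingers":-1,"dx":0,"dy":0,"dz":0.0004,"wx":0,"wy":0,"wz":0.02},
    {"fingers":-1,"dx":0,"dy":0,"dz":0.0004,"wx":0,"wy":0,"wz":0.02},
    {"fingers":-1,"dx":0,"dy":0,"dz":0.0004,"wx":0,"wy":0,"wz":0.02},
    {"fingers":-1,"dx":0,"dy":0,"dz":0,"wx":0,"wy":0,"wz":0},
    {"fingers":-1,"dx":0,"dy":0,"dz":0,"wx":0,"wy":0,"wz":0},
    {"fingers":-1,"dx":0,"dy":0,"dz":0,"wx":0,"wy":0,"wz":0},
    {"fingers":-1,"dx":0,"dy":0,"dz":0,"wx":0,"wy":0,"wz":0},
    {"fingers":-1,"dx":0,"dy":0,"dz":0,"wx":0,"wy":0,"wz":0},
    {"fingers":-1,"dx":0,"dy":0,"dz":0,"wx":0,"wy":0,"wz":0},
  ],
)

```text
clock: 22.5
tool_pos: [0.5163, 0.2277, 0.1395]
orientation: [0.443, 0.896, -0.0, -0.0]
contact_force: [0.7, 0.4, -3.8]
opening: 0.0192
grip_force: 41.1
```

apply_moves(
  deltas=[
    {"fingers":-1,"dx":0,"dy":0,"dz":0.0005,"wx":0,"wy":0,"wz":0.015},
    {"fingers":-1,"dx":0,"dy":0,"dz":0.0005,"wx":0,"wy":0,"wz":0.015},
    {"fingers":-1,"dx":0,"dy":0,"dz":0.0005,"wx":0,"wy":0,"wz":0.015},
    {"fingers":-1,"dx":0,"dy":0,"dz":0,"wx":0,"wy":0,"wz":0},
    {"fingers":-1,"dx":0,"dy":0,"dz":0,"wx":0,"wy":0,"wz":0},
    {"fingers":-1,"dx":0,"dy":0,"dz":0,"wx":0,"wy":0,"wz":0},
    {"fingers":-1,"dx":0,"dy":0,"dz":0,"wx":0,"wy":0,"wz":0},
    {"fingers":-1,"dx":0,"dy":0,"dz":0,"wx":0,"wy":0,"wz":0},
    {"fingers":-1,"dx":0,"dy":0,"dz":0,"wx":0,"wy":0,"wz":0},
    {"fingers":-1,"dx":0,"dy":0,"dz":0,"wx":0,"wy":0,"wz":0},
  ],
)

```text
clock: 23.5
tool_pos: [0.5164, 0.2278, 0.138]
orientation: [0.463, 0.886, 0.0, 0.0]
contact_force: [0.1, 0.2, -3.2]
opening: 0.0195
grip_force: 41.2
```

```bash
python3 - <<'E'
from h import *
s,p,t=tool();print(p,t,s["clock"],s["contact_force"],s["moment"])
E
```

```text
[0.51640716 0.2277958  0.13801187] 2.177788394962779 23.5 [ 0.06600915  0.21179064 -3.15084104] [ 0.10775538 -0.09821669 -0.08069123]
```

apply_moves(
  deltas=[
    {"fingers":-1,"dx":0,"dy":0,"dz":0.0003,"wx":0,"wy":0,"wz":0},
    {"fingers":-1,"dx":0,"dy":0,"dz":0.0003,"wx":0,"wy":0,"wz":0},
    {"fingers":-1,"dx":0,"dy":0,"dz":0.0003,"wx":0,"wy":0,"wz":0},
    {"fingers":-1,"dx":0,"dy":0,"dz":0.0002,"wx":0,"wy":0,"wz":0},
    {"fingers":-1,"dx":0,"dy":0,"dz":0,"wx":0,"wy":0,"wz":0},
    {"fingers":-1,"dx":0,"dy":0,"dz":0,"wx":0,"wy":0,"wz":0},
    {"fingers":-1,"dx":0,"dy":0,"dz":0,"wx":0,"wy":0,"wz":0},
    {"fingers":-1,"dx":0,"dy":0,"dz":0,"wx":0,"wy":0,"wz":0},
    {"fingers":-1,"dx":0,"dy":0,"dz":0,"wx":0,"wy":0,"wz":0},
    {"fingers":-1,"dx":0,"dy":0,"dz":0,"wx":0,"wy":0,"wz":0},
  ],
)

```text
clock: 24.5
tool_pos: [0.5166, 0.2279, 0.1377]
orientation: [0.463, 0.886, 0.0, 0.0]
contact_force: [-1.4, -0.7, 5.6]
opening: 0.0191
grip_force: 42.3
```

```bash
python3 - <<'E'
from h import *
s,p,t=tool();print(p,t,s["clock"],s["contact_force"],s["moment"])
E
```

```text
[0.51656316 0.22790134 0.13774168] 2.1777793120778055 24.5 [-1.41536608 -0.6923216   5.56677795] [ 0.00744971  0.50209691 -0.07222204]
```

Still on the flank (3.8 of 5 mm). Turn a little more under this light press.

apply_moves(
  deltas=[
    {"fingers":-1,"dx":0,"dy":0,"dz":0,"wx":0,"wy":0,"wz":0.015},
    {"fingers":-1,"dx":0,"dy":0,"dz":0,"wx":0,"wy":0,"wz":0.015},
    {"fingers":-1,"dx":0,"dy":0,"dz":0.0002,"wx":0,"wy":0,"wz":0.015},
    {"fingers":-1,"dx":0,"dy":0,"dz":0.0002,"wx":0,"wy":0,"wz":0},
    {"fingers":-1,"dx":0,"dy":0,"dz":0,"wx":0,"wy":0,"wz":0},
    {"fingers":-1,"dx":0,"dy":0,"dz":0,"wx":0,"wy":0,"wz":0},
    {"fingers":-1,"dx":0,"dy":0,"dz":0,"wx":0,"wy":0,"wz":0},
    {"fingers":-1,"dx":0,"dy":0,"dz":0,"wx":0,"wy":0,"wz":0},
    {"fingers":-1,"dx":0,"dy":0,"dz":0,"wx":0,"wy":0,"wz":0},
    {"fingers":-1,"dx":0,"dy":0,"dz":0,"wx":0,"wy":0,"wz":0},
  ],
)

```text
clock: 25.5
tool_pos: [0.5165, 0.2275, 0.1367]
orientation: [0.483, 0.875, -0.0, 0.0]
contact_force: [-0.6, -1.6, 4.8]
opening: 0.0192
grip_force: 42.2
```

```bash
python3 - <<'E'
from h import *
s,p,t=tool();print(p,t,s["clock"],s["contact_force"],s["moment"])
E
```

```text
[0.51652787 0.22751011 0.13668671] 2.1325716168404725 25.5 [-0.64623893 -1.57513795  4.78435688] [-0.32310654  0.20207998 -0.02160338]
```

apply_moves(
  deltas=[
    {"fingers":-1,"dx":0,"dy":0,"dz":0,"wx":0,"wy":0,"wz":0.01},
    {"fingers":-1,"dx":0,"dy":0,"dz":0,"wx":0,"wy":0,"wz":0.01},
    {"fingers":-1,"dx":0,"dy":0,"dz":0,"wx":0,"wy":0,"wz":0.01},
    {"fingers":-1,"dx":0,"dy":0,"dz":0,"wx":0,"wy":0,"wz":0},
    {"fingers":-1,"dx":0,"dy":0,"dz":0,"wx":0,"wy":0,"wz":0},
    {"fingers":-1,"dx":0,"dy":0,"dz":0,"wx":0,"wy":0,"wz":0},
    {"fingers":-1,"dx":0,"dy":0,"dz":0,"wx":0,"wy":0,"wz":0},
    {"fingers":-1,"dx":0,"dy":0,"dz":0,"wx":0,"wy":0,"wz":0},
    {"fingers":-1,"dx":0,"dy":0,"dz":0,"wx":0,"wy":0,"wz":0},
    {"fingers":-1,"dx":0,"dy":0,"dz":0,"wx":0,"wy":0,"wz":0},
  ],
)

```text
clock: 26.5
tool_pos: [0.516, 0.2273, 0.1365]
orientation: [0.496, 0.868, -0.001, -0.0]
contact_force: [-1.7, -2.4, 5.5]
opening: 0.0192
grip_force: 42.3
```

```bash
python3 - <<'E'
from h import *
s,p,t=tool();print(p,t,s["clock"],s["contact_force"],s["moment"])
E
```

```text
[0.51604548 0.22729902 0.1364524 ] 2.102619385046777 26.5 [-1.70593607 -2.36085756  5.48797427] [-0.58653001  0.44792253  0.16498767]
```

Full 5 mm drop: home. Unload, open, and rise.

apply_moves(
  deltas=[
    {"fingers":-1,"dx":0,"dy":0,"dz":-0.0004,"wx":0,"wy":0,"wz":0},
    {"fingers":-1,"dx":0,"dy":0,"dz":-0.0002,"wx":0,"wy":0,"wz":0},
    {"fingers":1,"dx":0,"dy":0,"dz":0,"wx":0,"wy":0,"wz":0},
    {"fingers":1,"dx":0,"dy":0,"dz":0,"wx":0,"wy":0,"wz":0},
    {"fingers":1,"dx":0,"dy":0,"dz":0,"wx":0,"wy":0,"wz":0},
    {"fingers":1,"dx":0,"dy":0,"dz":0,"wx":0,"wy":0,"wz":0},
    {"fingers":1,"dx":0,"dy":0,"dz":0,"wx":0,"wy":0,"wz":0},
    {"fingers":1,"dx":0,"dy":0,"dz":0,"wx":0,"wy":0,"wz":0},
    {"fingers":1,"dx":0,"dy":0,"dz":0,"wx":0,"wy":0,"wz":0},
    {"fingers":1,"dx":0,"dy":0,"dz":0,"wx":0,"wy":0,"wz":0},
  ],
)

```text
clock: 27.5
tool_pos: [0.5164, 0.2278, 0.1371]
orientation: [0.496, 0.868, 0.0, -0.0]
contact_force: [0.4, -0.2, -0.2]
opening: 0.0851
grip_force: 0.0
```

apply_moves(
  deltas=[
    {"fingers":1,"dx":0,"dy":0,"dz":-0.005,"wx":0,"wy":0,"wz":0},
    {"fingers":1,"dx":0,"dy":0,"dz":-0.01,"wx":0,"wy":0,"wz":0},
    {"fingers":1,"dx":0,"dy":0,"dz":-0.01,"wx":0,"wy":0,"wz":0},
    {"fingers":1,"dx":0,"dy":0,"dz":-0.015,"wx":0,"wy":0,"wz":0},
    {"fingers":1,"dx":0,"dy":0,"dz":-0.02,"wx":0,"wy":0,"wz":0},
    {"fingers":1,"dx":0,"dy":0,"dz":-0.02,"wx":0,"wy":0,"wz":0},
    {"fingers":1,"dx":0,"dy":0,"dz":-0.02,"wx":0,"wy":0,"wz":0},
    {"fingers":1,"dx":0,"dy":0,"dz":-0.02,"wx":0,"wy":0,"wz":0},
    {"fingers":1,"dx":0,"dy":0,"dz":-0.01,"wx":0,"wy":0,"wz":0},
    {"fingers":1,"dx":0,"dy":0,"dz":0,"wx":0,"wy":0,"wz":0},
  ],
)

```text
clock: 28.5
tool_pos: [0.5174, 0.2281, 0.2692]
orientation: [0.496, 0.868, 0.001, 0.001]
contact_force: [0.4, -0.7, 0.0]
opening: 0.0854
grip_force: 0.0
```

```bash
python3 - <<'E'
from h import *
s,p,t=tool();print(p,t,s["clock"],s["contact_force"],s["opening"])
c=avg("scene",3)
A=cv2.resize(c["img"][190:270,350:430],(600,600),interpolation=cv2.INTER_CUBIC)
save("end.png",np.clip(A*1.5,0,255).astype(np.uint8))
print(fitbar(c,.516,.228,t,zc=.109-.080+.0+.127-.018-.062+.018+.046-.018+.018+.0) if 0 else fitbar(c,.516,.228,t,zc=.127-.018+.046))
E
```

```text
[0.51738716 0.22808941 0.26921362] 2.102794764304278 28.5 [ 0.38070499 -0.69287359  0.02698817] 0.08540326661962575
(array([0.51600398, 0.22977444, 2.14002742]), np.float64(0.05115420842600736))
```

View pics/end.png

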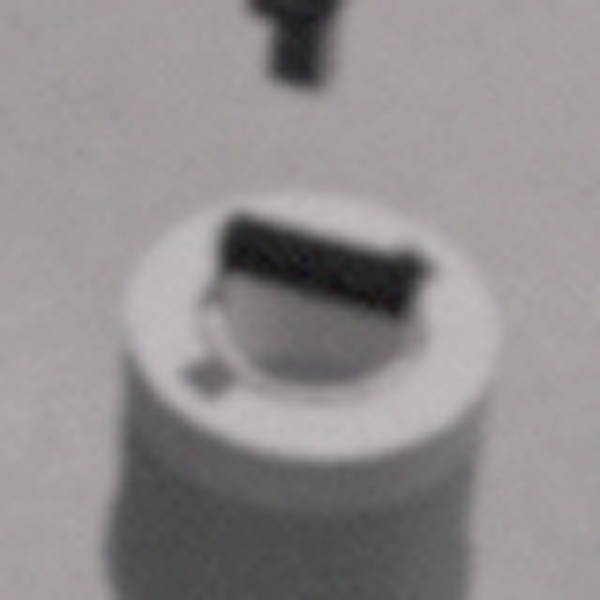

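The strainer sits level in the collar. Its bar runs from (235,240) to (410,290) in the crop, turned well away from the gaps, and the gripper is clear. Handing in.

```bash
python3 -c "
from workcell import arm
print(arm.job_done())"
```

```text
the job is handed in; nothing more can be done
None
```

I hung the aluminium strainer in the ink pot, turned it about 58° clockwise until it dropped the full 5 mm into the notches, let go of it and handed the job in; the hand-in gave no verdict.

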